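# Invert the tall jar on the drying peg and work the blower pedal

### The job

Take the tall sample jar out of the drain rack and lower it, mouth down, over the drying peg until its rim rests on the deck, without dropping it. Then press the blower pedal under the wire shelf down until it comes firmly against its stop, keep it there for a full second without forcing it, and let it spring back up. Leave the short jar in the rack and the other things on the table where they are.

Things in the scene. Friction and masses are not known exactly. Their poses are not given: they have to be found in the camera images.
- tall_jar: White plastic jar, a straight cup: 56 mm outer, 50 mm inner diameter, 95 mm long, base 4 mm, about 80 g. Lies in one of the rack's two V cradles, axis sloping 30 degrees from level, mouth low and to the rack's -x side. Origin: centre of the mouth (rim plane). z runs from mouth to closed base, so it points straight up when the jar stands mouth down.
- tall_jar_base (a point): Centre of the outer face of the tall jar's closed base, 95 mm from its mouth.
- short_jar: The other jar, to be left in the rack: same shape, material and 56 mm diameter, but only 65 mm long. Origin and axes as for the tall jar. The two jars may be in either cradle.
- rack: Fixed red tray 206 x 246 mm, rims 16 mm high, with two steel V cradles at y = -65 and +65 mm. Each holds a jar from below over the first 60 mm from its mouth, within 26 mm either side of its axis, with a lip at the mouth; the tall jar's base end sticks out freely at the high (+x) end. Mouth centres near x = -55, z = 55 mm. Origin: centre of the underside; z up.
- unit: Fixed drying unit: deck 240 (x) x 340 (y) x 20 mm on a 20 mm plinth, blower box 90 mm high at x = 75 to 120, a peg on the +y half, a pedal on the -y half under an open wire shelf: bars at z = 200 to 210, x = -87 to 102, y = -170 to -30, posts at x = 97, front and sides open; no room for an upright gripper over the pedal. Origin: centre of the deck's underside; x away from the robot, z up.
- peg_top (a point): Top centre of the drying peg, a plain upright steel post of 24 mm diameter and 70 mm height, at x = -20, y = 100 mm and z = 90 mm of the unit.
- peg_foot (a point): Foot of the peg's axis on the deck's top face (z = 20 mm of the unit), where the jar's mouth centre belongs; a thin flat steel disc surrounds it.
- pedal_tread (a point): Where to press: pedal's upper face, middle line, 12 mm in from its free end; moves with it. Pedal: steel plate 150 x 80 x 8 mm along the unit's x, hinged at its far end (x = 60, y = -100, z = 40 mm of the unit); at rest it rises at 15 degrees towards the robot side, free end at x = -85, z = 80 mm of the unit, just under the shelf's front bar.
- pedal (a joint): Pedal angle in rad: 0 at rest (up), growing as it is pressed. A spring (about 3 N at rest, 6 N fully down, at the tread) brings it back. It stops on a set screw underneath whose setting differs each time: somewhere between 0.12 and 0.25 rad (15 to 36 mm down at the tread); it can only be felt.
- lidded_jar: Bystander: closed jar with a lid, 60 mm diameter, 75 mm high, standing on the table. Origin: centre of its underside.
- card_box: Bystander: small paper box 90 x 60 x 30 mm lying on the table. Origin: centre of its underside.
- test_card: Bystander: white plastic test card 70 x 45 x 12 mm lying flat on the table. Origin: centre of its underside.
Things that resemble listed ones, but are neither listed nor needed, are in the scene too. What is shaped like the tall_jar but blue or brown is not meant.

How it is judged (in metres and radians):
On the way, in this order (a step that is already met when the one before it is completed fails the run):
1. the tall jar stands mouth down over the peg, its rim on the deck (horizontal distance between tall_jar and peg_foot below 0.017 m and z of tall_jar in the frame of unit below 0.025 m and angle between tall_jar's own z axis and vertical below 0.08 rad and linear speed of tall_jar below 0.03 m/s and contact force between the fingers and tall_jar below 0.2 N), for 0.2 s.
2. the pedal is held firmly against its stop (at least 3 N on the stop) for a second, the jar staying on its peg (contact force between pedal and unit above 3 N and contact force between the fingers and pedal above 3 N and horizontal distance between tall_jar and peg_foot below 0.017 m), for 1 s.
At the end, for the whole second after the job is handed in: The tall jar rests mouth down over the peg: upright within 0.08 rad, mouth centre within 17 mm of the peg's axis, rim within 5 mm of the deck. Pedal up again (below 0.03 rad). Short jar within 15 mm of its start, lidded jar, card box and test card within 20 mm of theirs (horizontal distance between tall_jar and peg_foot below 0.017 m and z of tall_jar in the frame of unit below 0.025 m and angle between tall_jar's own z axis and vertical below 0.08 rad and linear speed of tall_jar below 0.02 m/s and value of joint pedal below 0.03 rad and distance of short_jar from where it was at the start of the episode below 0.015 m and distance of each of lidded_jar, card_box, test_card from where it was at the start of the episode below 0.02 m); the robot touches nothing.
It fails at once if the pedal is forced: more than 45 N between gripper and pedal (contact force between any of the fingers, the arm and pedal above 45 N).
It fails at once if the tall jar is dropped or thrown: it moves faster than 0.4 m/s with no finger on it (linear speed of tall_jar above 0.4 m/s and contact force between the fingers and tall_jar below 0.05 N).
It fails at once if a bystander is disturbed (distance of short_jar from where it was at the start of the episode above 0.03 m or distance of any of lidded_jar, card_box, test_card from where it was at the start of the episode above 0.04 m).
It also fails if it takes over 69 s, if anything falls off the work surface, if the arm or the gripper's body presses on something with over 40 N, if the wrist force passes 120 N, or if a joint passes its speed limit or range.

### The arm

A 7-joint arm with a two-finger parallel gripper is mounted at the origin on the work surface. World frame = base frame: x ahead of the robot, y to its left, z up, the work surface at z = 0. Lengths are in mm, angles in rad, forces in N, time in s.
With the tool pointing down it reaches from about 425 to 875 mm from the base axis. Payload 4.7 kg.
Tool frame: the origin (TCP) lies between the finger pads; the fingertips stand 22 mm ahead of it and the grasp point (between the pads) lies 3 mm ahead of it; z points along the fingers, y is the line along which they close (so a half turn about z gives the same grasp; the last joint's range is limited). The gripper opens to 85 mm and grips with 20 to 120 N. Pads are 22 mm wide; open, the fingers measure 114 mm over their backs; the gripper's body (76 mm by 85 mm) begins 54 mm behind the grasp point. The pads swing forward as they close: fully open they stand 13 mm farther back than shut.
Start: joints at [-1.089, 0.321, -0.07, 1.45, 0.023, 1.371, -0.057], TCP at [293.127, 580.171, 253.349] pointing down, gripper open.
Joint ranges: [-2.86, 2.86], [-0.3, 2.09], [-1.38, 1.24], [0.06, 2.45], [-1.56, 4.7], [0.09, 2.05], [-2.69, 2.69]. Speed limits (rad/s): [2.57, 2.57, 3.14, 3.14, 3.14, 3.14, 3.14].

### API

Orientations are given as a rotation vector (axis times angle).
In Python, from bench import robot gives the robot as it stands.
- The arm moves only by the tool jog_arm, never from a script. Its argument "commands" is a list of rows, each a list of 2 entries, a list of its own where there are three numbers: the shift along the tool's x, y, z in cm, then the turn, a rotation vector about the tool's x, y, z in rad. A call has 1 to 12 rows; each row shifts and turns the commanded pose from where the row before left it, along the tool's axes as they then stand; what a row does not reach is not made up. A row lasts 1/12 s, in which the tool goes at most 41.7 mm and 7.16 degrees, less where a joint would pass 70% of its speed; a pose out of reach is approached as far as the arm can. A call with a gripper value outside its range is refused whole. "claw" is the finger opening in cm, from 0 to 8.54, set as the call begins (left out, the last holds). The fingers move at their own pace and stop on an object; "force" is the grip in N (left out, the last holds). Time passes only in rows, so rows that do not move let the fingers close. It gives the time, the measured TCP pose, the force, the opening and the grip force at its end, in the units of the state.
- robot.state(): the state, without advancing time (a new reading comes with each control period).
- robot.read_camera(name): name is "scene" or "top"; returns (picture, depth): 384x512x3 uint8, red, green, blue; 384x512 float32, mm along the optical axis (not along the pixel's ray), 0 where there is no reading.
- robot.get_calibration(name): a dict with "fx", "fy", "cx", "cy" (pixels), "origin" and "rotation" of the camera in the world. Camera axes: x right, y down, z forward; pixel columns grow to the right and rows downward; lengths in mm; the calibration is good to about 2 mm. A picture is of the moment at which its call begins. get_calibration takes no time and is no camera call.
- robot.finish_job(): hands the job in; it is judged then, once.
Trained networks look in the newest picture that a camera, given by its name, has taken for a name from the list of things; names that differ only in an ending like _2 or _b are one class to them, and where a whole thing is asked for, a point or a joint stands for the part that bears it (a point fixed in the world has none). Each returns a list of dicts, best first, with "score" (0 to 1); they miss things now and then, are a little off and sometimes report something else, mostly with a low value. They report only what shows in the picture. A call takes as long as a camera call. They do not tell look-alikes from the thing itself.
- robot.trace(query, camera): "pixels" (384x512 bool, what is visible of it) and "centre" ([column, row] in pixels, amid what is visible of it).
The state is a dict: "clock": time; "q": joint angles; "qvel": joint speeds; "joint_efforts": joint torques, N m; "tool_pos": TCP position; "tool_rot": TCP orientation; "wrist_force": force on the tool from outside, world axes, zero at the start; "moment": the same for the moment, N m; "width": finger opening in mm; "grasp_force": force on a finger pad.
Only numpy, scipy, OpenCV 4.12 (cv2) and the standard library are available. Lean on these libraries where they do the work, as an engineer would, in place of code of your own. Each camera call takes 0.05 s, during which the arm holds its last target. There are 200 camera calls.

## Working session

There is one attempt and no reset: what is moved stays moved. The work goes in short steps, Python scripts to look and compute and a tool call to move; the robot and the scene stay as the last step left them, time stands still between calls to the robot, and variables do not carry over. Pictures are saved under pics/ and viewed, at most 10 in all, crops included, and the job is handed in when it is done.

Besides the shell and the picture viewer there is one more tool, called after "Call:" in YAML: its name, and indented under it one key for each argument. jog_arm: Moves the arm, as the interface text tells. Its arguments: {"type":"object","properties":{"commands":{"type":"array"},"claw":{"type":"number"},"force":{"type":"number"}},"required":["commands"]}

```bash
mkdir -p pics; ls
python3 - <<'E'
from bench import robot
import cv2,numpy as np
for n in("scene","top"):
    p,d=robot.read_camera(n); cv2.imwrite(f"pics/{n}0.png",p[:,:,::-1]); np.savez(f"{n}0.npz",p=p,d=d)
    c=robot.get_calibration(n);print(n,c)
    for q in("tall_jar","short_jar","rack","unit","pedal_tread","peg_top"):
        try: r=robot.trace(q,n)
        except Exception as e: print(q,e);continue
        print(q,[(round(x["score"],2),np.round(x["centre"]).tolist(),int(x["pixels"].sum())) for x in r[:4]])
        for i,x in enumerate(r[:4]): np.save(f"{n}_{q}_{i}.npy",x["pixels"])
print(robot.state())
E
```

```text
pics
scene {'fx': 417.6524436003435, 'fy': 417.6524436003435, 'cx': 250.75808912769963, 'cy': 186.80720928017755, 'origin': array([1005.15145765, -417.10960154, 1045.80451868]), 'rotation': array([-2.35956357, -1.12678018,  0.33279735])}
tall_jar [(0.9, [288.0, 91.0], 486), (0.79, [314.0, 129.0], 583), (0.63, [227.0, 165.0], 618)]
short_jar [(0.9, [334.0, 105.0], 426), (0.18, [227.0, 256.0], 1608)]
rack [(0.92, [332.0, 141.0], 3230)]
unit [(0.77, [260.0, 248.0], 12010)]
pedal_tread [(0.93, [226.0, 252.0], 1632)]
peg_top [(0.91, [260.0, 246.0], 12232)]
top {'fx': 418.5412865473906, 'fy': 418.5412865473906, 'cx': 263.0019940548661, 'cy': 188.05157562703056, 'origin': array([ 458.71672864,  -47.67957189, 1261.91355531]), 'rotation': array([-2.18698906,  2.17467685, -0.03510532])}
tall_jar [(0.83, [150.0, 271.0], 654), (0.68, [174.0, 202.0], 704), (0.59, [266.0, 232.0], 665)]
short_jar [(0.91, [128.0, 212.0], 489)]
rack [(0.94, [158.0, 196.0], 4233)]
unit [(0.82, [300.0, 134.0], 10924)]
pedal_tread [(0.95, [332.0, 146.0], 1160)]
peg_top [(0.67, [301.0, 136.0], 11264)]
{'clock': 0.7, 'q': array([-1.08896422,  0.32098165, -0.07011084,  1.45046941,  0.02262953,
        1.37079928, -0.05691194]), 'qvel': array([ 0.00035994,  0.00050306,  0.00038179,  0.00044594, -0.00058019,
        0.00211948,  0.00066598]), 'joint_efforts': array([-7.25084446e-04, -4.93239963e+01, -3.81933907e-01, -3.14512360e+01,
        1.31153673e-02,  1.32424106e-03,  1.11400246e-05]), 'tool_pos': array([293.09871197, 580.20154237, 253.37592778]), 'tool_rot': array([7.27976006e-01, 3.05598556e+00, 1.76291411e-04]), 'wrist_force': array([-1.0298229 ,  0.00548679,  0.37547892]), 'moment': array([ 0.01456079, -0.01222195, -0.01201154]), 'grasp_force': 0.0, 'width': 85.67349046146214}
```

View pics/scene0.png

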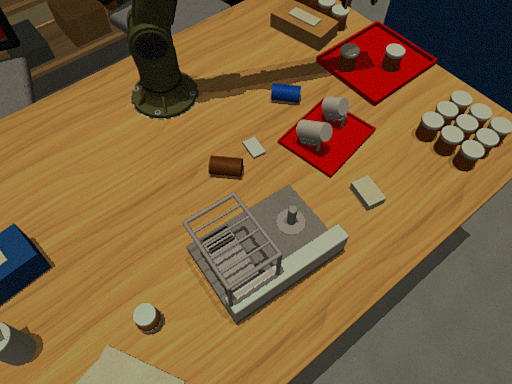

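View pics/top0.png

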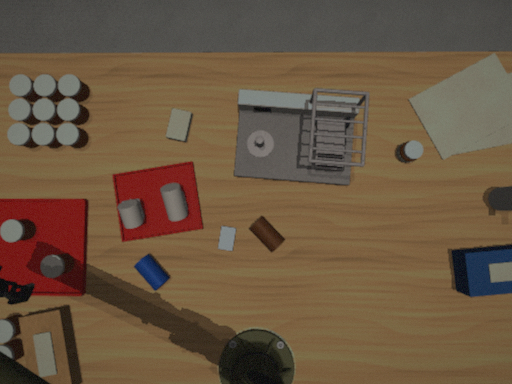

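The tall jar is the longer white cup at about (174,202) in the top view and the short one is at (131,212). The unit is at about (300,135), with its peg at (260,143). The blue (152,271) and brown (266,233) jars are decoys. Next I measure the poses.

```bash
cat > h.py <<'E'
import numpy as np,cv2
from bench import robot
from scipy.spatial.transform import Rotation as R
from scipy.optimize import least_squares
def cloud(n,d):
    c=robot.get_calibration(n);v,u=np.mgrid[:d.shape[0],:d.shape[1]]
    P=np.stack([(u-c["cx"])/c["fx"]*d,(v-c["cy"])/c["fy"]*d,d],-1)
    W=P@R.from_rotvec(c["rotation"]).as_matrix().T+c["origin"]; W[d<=0]=np.nan
    return W
E
python3 - <<'E'
from h import *
C={};I={}
for n in("scene","top"):
    z=np.load(n+"0.npz");C[n]=cloud(n,z["d"]);I[n]=z["p"].astype(int)
M=lambda n,q,i=0:np.load(f"{n}_{q}_{i}.npy")
for n in C:
    p=I[n];W=C[n];print(n,"table z",np.nanmedian(W[(abs(W[...,0]-450)<250)&(abs(W[...,1])<300)][:,2]))
    m=cv2.dilate(M(n,"rack").astype(np.uint8),np.ones((5,5)))>0
    red=m&(p[...,0]>90)&(p[...,1]<50)&(p[...,2]<60)
    r=W[red];r=r[np.isfinite(r[:,2])];print("rack",cv2.minAreaRect(r[:,:2].astype(np.float32)),np.percentile(r[:,2],[2,50,98]))
    m=cv2.dilate(M(n,"unit").astype(np.uint8),np.ones((5,5)))>0
    m|=cv2.dilate(M(n,"peg_top").astype(np.uint8),np.ones((5,5)))>0
    r=W[m];r=r[(r[:,2]>28)&(r[:,2]<145)];print("unit",cv2.minAreaRect(r[:,:2].astype(np.float32)),np.percentile(r[:,2],[2,50,98]))
    pk=r[(r[:,2]>100)&(r[:,2]<116)]
    np.save(n+"_unit.npy",r)
    for q,i in(("tall_jar",0),("tall_jar",1),("tall_jar",2),("short_jar",0)):
        r=W[M(n,q,i)];r=r[np.isfinite(r[:,2])];print(q,i,np.round(np.median(r,0)),np.round(np.percentile(r[:,2],[5,98])))
E
```

```text
scene table z 2.004373255952032
rack ((490.8909912109375, 301.7203063964844), (205.05328369140625, 249.77626037597656), 9.681503295898438) [ 2.34797224  7.02664096 18.76949596]
unit ((672.0276489257812, -108.71827697753906), (340.7532958984375, 241.8310546875), 85.65077209472656) [ 36.22639058  51.85144454 112.92324686]
tall_jar 0 [291. 299.  48.] [19. 58.]
tall_jar 1 [498. 220.  98.] [ 68. 124.]
tall_jar 2 [405. -35.  50.] [22. 58.]
short_jar 0 [463. 348.  86.] [ 64. 110.]
top table z 1.3195467151828097
rack ((489.65106201171875, 303.4132385253906), (206.3921356201172, 252.86875915527344), 9.730724334716797) [ 1.09065216  6.43726119 18.32699245]
unit ((670.2177124023438, -110.04924011230469), (340.1192626953125, 240.73365783691406), 85.5621566772461) [ 35.52474323  42.3806169  113.17798099]
tall_jar 0 [282. 302.  51.] [32. 58.]
tall_jar 1 [484. 227. 100.] [ 74. 125.]
tall_jar 2 [395. -30.  51.] [ 1. 58.]
short_jar 0 [450. 351.  91.] [ 73. 110.]
```

Run:
```python
from h import *
us=[]
yaw=np.deg2rad(-4.4);Ru=R.from_euler('z',yaw).as_matrix();uo=np.array([671.1,-109.4,20])
A=[];
for n in("scene","top"):
    W=cloud(n,np.load(n+"0.npz")["d"])
    pf=uo+Ru@[-20,100,90];r=W.reshape(-1,3);k=(np.linalg.norm(r[:,:2]-pf[:2],axis=1)<35)&(r[:,2]>60)&(r[:,2]<125)
    print(n,"peg pred",pf.round(1));
    def fp(x):return np.hypot(r[k,0]-x[0],r[k,1]-x[1])-12
    t=r[k][r[k][:,2]>106];print("top pts",len(t),t.mean(0).round(1) if len(t) else '')
    k=k&(r[:,2]<104)
    if k.sum()>8:print("side",k.sum(),least_squares(fp,pf[:2],loss='soft_l1').x.round(1))
    pt=uo+Ru@[-85,-100,80]; pd=W[np.load(f"{n}_pedal_tread_0.npy")];loc=(pd-uo)@Ru
    loc=loc[(loc[:,2]<95)&(loc[:,2]>30)&(abs(loc[:,1]+100)<50)]
    print("pedal local min/max",np.percentile(loc,[2,50,98],axis=0).round(1))
    c=np.polyfit(loc[:,0],loc[:,2],1);print("slope deg",np.rad2deg(np.arctan(c[0])),np.polyval(c,-73))
    sh=(r-uo)@Ru;s=sh[(sh[:,2]>190)&(sh[:,2]<225)&(abs(sh[:,0])<150)&(abs(sh[:,1])<220)];print("shelf",np.percentile(s,[1,50,99],axis=0).round(1))
    t=W[np.load(f"{n}_tall_jar_1.npy")];A.append((n,t[np.isfinite(t[:,2])&(t[:,2]>40)]))
    t=W[np.load(f"{n}_short_jar_0.npy")]
    B=t[np.isfinite(t[:,2])&(t[:,2]>40)]; np.save(n+"_sj.npy",B)
def fit(P,x0):
    def f(x):
        d=np.array([np.cos(x[4])*np.cos(x[3]),np.cos(x[4])*np.sin(x[3]),np.sin(x[4])])
        # x[0:3]: point y,z at x=x[0] const
        q=P-np.array([x0[0],x[1],x[2]]);return np.linalg.norm(q-np.outer(q@d,d),axis=1)-28
    s=least_squares(f,x0,loss='soft_l1',f_scale=1.5);x=s.x
    d=np.array([np.cos(x[4])*np.cos(x[3]),np.cos(x[4])*np.sin(x[3]),np.sin(x[4])]);o=np.array([x0[0],x[1],x[2]])
    l=(P-o)@d;e=np.percentile(l,[0.5,99.5]);print("axis yaw,pitch",np.rad2deg(x[3:]).round(1),"mid",o.round(1),"ends",(o+e[0]*d).round(1),(o+e[1]*d).round(1),"len",np.diff(e).round(1),"rms",np.sqrt(np.mean(f(x)**2)).round(2))
x0=[487,236,79,np.deg2rad(9.7),np.deg2rad(30)]
for n,t in A: fit(t,x0)
fit(np.vstack([t for _,t in A]),x0)
xs=[460,362,75,np.deg2rad(9.7),np.deg2rad(30)]
fit(np.vstack([np.load(n+"_sj.npy") for n in("scene","top")]),xs)
```

```text
scene peg pred [658.8  -8.2 110. ]
top pts 61 [660.1  -8.4 109.9]
side 73 [659.1  -7. ]
pedal local min/max [[ -81.3 -137.    44.6]
 [ -12.4  -99.6   63.9]
 [  61.1  -60.9   83.3]]
slope deg -14.481618175559056 79.7298398639776
shelf [[ -84.7 -168.9  202.2]
 [  22.5 -104.1  208.6]
 [ 102.   -30.7  212.9]]
top peg pred [658.8  -8.2 110. ]
top pts 55 [657.5  -8.7 110.1]
side 19 [658.4  -8.8]
pedal local min/max [[ -84.3 -138.7   44.4]
 [ -11.5 -100.1   63.2]
 [  54.2  -62.    83.2]]
slope deg -14.864110363862968 79.51356360166487
shelf [[ -87.  -169.5  203.1]
 [   7.1 -101.8  208.5]
 [  99.6  -30.9  213.3]]
axis yaw,pitch [ 9.4 29.7] mid [487.  235.7  79.6] ends [447.7 229.2  56.9] [529.6 242.8 104.3] len [95.5] rms 6.64
axis yaw,pitch [ 9.7 30. ] mid [487.  234.2  80.2] ends [444.4 226.9  55.2] [526.9 241.1 103.6] len [96.7] rms 5.17
axis yaw,pitch [ 9.7 29.9] mid [487.  235.   79.9] ends [444.8 227.8  55.3] [529.1 242.3 104.5] len [98.7] rms 5.9
axis yaw,pitch [10.3 30.1] mid [460.  362.6  77.1] ends [424.  356.1  55.9] [482.6 366.7  90.3] len [68.7] rms 6.74
```

```bash
cat >> h.py <<'E'
uo=np.array([671.0,-109.4,20]);Ru=R.from_euler('z',-4.4,degrees=True).as_matrix()
JM=np.array([446,228.3,56.]);jd=np.array([.8536,.1459,.5])
def rot(yaw,tilt): # heading yaw deg; tilt deg forward from straight down
    y,t=np.deg2rad([yaw,tilt]);h=np.array([np.cos(y),np.sin(y),0])
    z=np.sin(t)*h-np.cos(t)*np.array([0,0,1]);yy=np.array([-h[1],h[0],0])
    return np.column_stack([np.cross(yy,z),yy,z])
def go(tip,Rt,off=3): # tip: point 'off' mm ahead of TCP; rotate first then shift
    s=robot.state();Rc=R.from_rotvec(s["tool_rot"]).as_matrix()
    rv=R.from_matrix(Rc.T@Rt).as_rotvec();p=np.asarray(tip)-off*Rt[:,2]
    print("t",s["clock"],"pos",s["tool_pos"].round(1),"turn",rv.round(3),np.linalg.norm(rv).round(2),"shift cm",(Rt.T@(p-s["tool_pos"])/10).round(2),"F",s["wrist_force"].round(1),"q",s["q"].round(2))
E
python3 - <<'E'
from h import *
Rt=rot(9.7,-30);G=JM+68*jd
s=robot.state();print((R.from_rotvec(s["tool_rot"]).as_matrix().T@([555,247,253]-s["tool_pos"])/10).round(2))
go(G-100*Rt[:,2],Rt)
E
```

```text
[-38.4  -17.93   0.04]
t 0.7 pos [293.1 580.2 253.4] turn [ 0.167  0.506 -0.622] 0.82 shift cm [-21.19 -37.26  -3.67] F [-1.   0.   0.4] q [-1.09  0.32 -0.07  1.45  0.02  1.37 -0.06]
```

Call:
jog_arm:
  commands:
    - [[-3.2,-1.5,0],[0,0,0]]
    - [[-3.2,-1.5,0],[0,0,0]]
    - [[-3.2,-1.5,0],[0,0,0]]
    - [[-3.2,-1.5,0],[0,0,0]]
    - [[-3.2,-1.5,0],[0,0,0]]
    - [[-3.2,-1.5,0],[0,0,0]]
    - [[-3.2,-1.5,0],[0,0,0]]
    - [[-3.2,-1.5,0],[0,0,0]]
    - [[-3.2,-1.5,0],[0,0,0]]
    - [[-3.2,-1.5,0],[0,0,0]]
    - [[-3.2,-1.5,0],[0,0,0]]
    - [[-3.2,-1.5,0],[0,0,0]]
  claw: 8.5

```text
clock: 1.7
tool_pos: [555.6, 244.9, 253.7]
tool_rot: [0.728, 3.056, 0.001]
wrist_force: [0.7, 0.6, -0.5]
width: 84.9
grasp_force: 0.0
```

Call:
jog_arm:
  commands:
    - [[0,0,0],[0.021,0.063,-0.078]]
    - [[0,0,0],[0.021,0.063,-0.078]]
    - [[0,0,0],[0.021,0.063,-0.078]]
    - [[0,0,0],[0.021,0.063,-0.078]]
    - [[0,0,0],[0.021,0.063,-0.078]]
    - [[0,0,0],[0.021,0.063,-0.078]]
    - [[0,0,0],[0.021,0.063,-0.078]]
    - [[0,0,0],[0.021,0.063,-0.078]]
    - [[0,0,0],[0,0,0]]
    - [[0,0,0],[0,0,0]]

```text
clock: 2.53
tool_pos: [555.0, 246.6, 251.8]
tool_rot: [0.221, -2.61, 0.062]
wrist_force: [0.2, 0.4, 0.3]
width: 84.8
grasp_force: 0.0
```

Run:
```python
from h import *
Rt=rot(9.7,-30);G=JM+68*jd
go(G-100*Rt[:,2],Rt);go(G,Rt)
```

```text
t 2.5333 pos [555.  246.6 251.8] turn [-0.002  0.    -0.001] 0.0 shift cm [-3.62  0.04  6.29] F [0.2 0.4 0.3] q [-0.46  0.61  0.09  1.14 -0.16  1.91  1.36]
t 2.5333 pos [555.  246.6 251.8] turn [-0.002  0.    -0.001] 0.0 shift cm [-3.62  0.04 16.29] F [0.2 0.4 0.3] q [-0.46  0.61  0.09  1.14 -0.16  1.91  1.36]
```

Call:
jog_arm:
  commands:
    - [[-1.8,0,3.2],[0,0,0]]
    - [[-1.8,0,3.1],[0,0,0]]
    - [[0,0,2.0],[0,0,0]]
    - [[0,0,2.0],[0,0,0]]
    - [[0,0,2.0],[0,0,0]]
    - [[0,0,0],[0,0,0]]
    - [[0,0,0],[0,0,0]]

```text
clock: 3.12
tool_pos: [524.5, 241.0, 129.6]
tool_rot: [0.223, -2.612, 0.062]
wrist_force: [-0.3, -0.2, 0.5]
width: 84.9
grasp_force: 0.0
```

Run:
```python
from h import *
Rt=rot(9.7,-30);G=JM+68*jd
go(G,Rt)
for n in("scene","top"):
    p,d=robot.read_camera(n);np.savez(n+"1.npz",p=p,d=d)
a=cv2.resize(np.load("scene1.npz")["p"][60:190,230:400],None,fx=3,fy=3)
b=cv2.resize(np.load("top1.npz")["p"][140:270,90:220],None,fx=3,fy=3)
cv2.imwrite("pics/pre.png",np.hstack([a,b])[:,:,::-1][:, :800])
```

```text
t 3.1167 pos [524.5 241.  129.6] turn [-0.002  0.002  0.   ] 0.0 shift cm [-0.19  0.07  4.16] F [-0.3 -0.2  0.5] q [-0.47  0.62  0.08  1.37 -0.15  1.67  1.38]
```

View pics/pre.png

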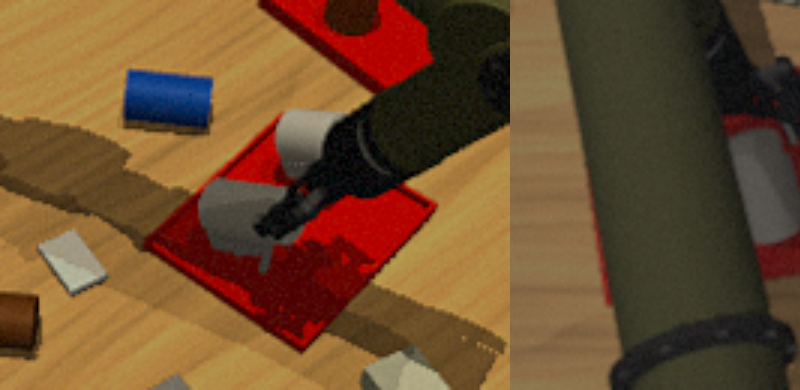

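The crop shows the open fingers straddling the tall jar's base end, at about (275,220), and the short jar is clear. I advance and close.

Call:
jog_arm:
  commands:
    - [[-0.1,0.05,1.4],[0,0,0]]
    - [[-0.1,0.05,1.4],[0,0,0]]
    - [[0,0,1.3],[0,0,0]]
    - [[0,0,0],[0,0,0]]
    - [[0,0,0],[0,0,0]]

```text
clock: 3.63
tool_pos: [507.2, 239.0, 93.3]
tool_rot: [0.224, -2.613, 0.061]
wrist_force: [0.4, 0.2, 1.1]
width: 84.9
grasp_force: 0.0
```

Call:
jog_arm:
  commands:
    - [[0,0,0],[0,0,0]]
    - [[0,0,0],[0,0,0]]
    - [[0,0,0],[0,0,0]]
    - [[0,0,0],[0,0,0]]
    - [[0,0,0],[0,0,0]]
    - [[0,0,0],[0,0,0]]
    - [[0,0,0],[0,0,0]]
    - [[0,0,0],[0,0,0]]
    - [[0,0,0],[0,0,0]]
    - [[0,0,0],[0,0,0]]
    - [[0,0,0],[0,0,0]]
    - [[0,0,0],[0,0,0]]
  claw: 4.5
  force: 40

```text
clock: 4.63
tool_pos: [507.9, 238.6, 93.6]
tool_rot: [0.223, -2.614, 0.061]
wrist_force: [3.0, -1.2, 6.3]
width: 56.2
grasp_force: 42.5
```

Call:
jog_arm:
  commands:
    - [[0.25,0,-0.43],[0,0,0]]
    - [[0.5,0,-0.87],[0,0,0]]
    - [[0.75,0,-1.3],[0,0,0]]
    - [[1,0,-1.73],[0,0,0]]
    - [[1,0,-1.73],[0,0,0]]
    - [[1,0,-1.73],[0,0,0]]
    - [[1,0,-1.73],[0,0,0]]
    - [[1,0,-1.73],[0,0,0]]
    - [[0.5,0,-0.87],[0,0,0]]
    - [[0,0,0],[0,0,0]]

```text
clock: 5.47
tool_pos: [507.0, 239.6, 235.5]
tool_rot: [0.225, -2.616, 0.059]
wrist_force: [0.1, 1.1, -1.4]
width: 56.0
grasp_force: 42.5
```

Run:
```python
from h import *
for y in(0,-2):
  Rt=rot(y,30);PF=uo+Ru@[-20,100,20];go(PF+[0,0,68+100],Rt)
s=robot.state();print(s["width"],s["grasp_force"])
for n in("scene",):
    p,d=robot.read_camera(n);np.savez(n+"2.npz",p=p,d=d);r=robot.trace("tall_jar",n)
    print([(x["score"],x["centre"]) for x in r])
    cv2.imwrite("pics/lift.png",cv2.resize(p[40:240,200:400],None,fx=3,fy=3)[:,:,::-1])
    W=cloud(n,d)
    for i,x in enumerate(r):np.save(f"l{i}.npy",W[x["pixels"]])
```

```text
t 5.4667 pos [507.  239.6 235.5] turn [ 1.000e-03 -1.038e+00  1.800e-01] 1.05 shift cm [-11.76 -24.78   9.67] F [ 0.1  1.1 -1.4] q [-0.48  0.5   0.09  1.32 -0.15  1.82  1.35]
t 5.4667 pos [507.  239.6 235.5] turn [ 1.000e-03 -1.037e+00  2.160e-01] 1.06 shift cm [-12.5  -24.23  10.1 ] F [ 0.1  1.1 -1.4] q [-0.48  0.5   0.09  1.32 -0.15  1.82  1.35]
56.04940665248222 42.543823309242725
[(0.87, [225.3, 162.7]), (0.67, [313.3, 93.9]), (0.67, [285.1, 88.6])]
```

View pics/lift.png

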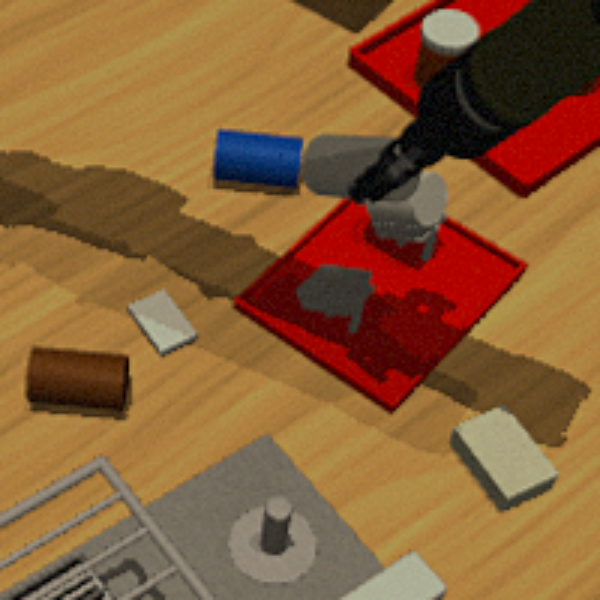

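Call:
jog_arm:
  commands:
    - [[0,0,0],[0,-0.0865,0.015]]
    - [[0,0,0],[0,-0.0865,0.015]]
    - [[0,0,0],[0,-0.0865,0.015]]
    - [[0,0,0],[0,-0.0865,0.015]]
    - [[0,0,0],[0,-0.0865,0.015]]
    - [[0,0,0],[0,-0.0865,0.015]]
    - [[0,0,0],[0,-0.0865,0.015]]
    - [[0,0,0],[0,-0.0865,0.015]]
    - [[0,0,0],[0,-0.0865,0.015]]
    - [[0,0,0],[0,-0.0865,0.015]]
    - [[0,0,0],[0,-0.0865,0.015]]
    - [[0,0,0],[0,-0.0865,0.015]]

```text
clock: 6.57
tool_pos: [505.0, 238.5, 230.7]
tool_rot: [0.0, 2.621, -0.003]
wrist_force: [0.6, -0.2, -1.9]
width: 55.9
grasp_force: 42.8
```

Call:
jog_arm:
  commands:
    - [[-1.1,-2.5,0.97],[0,0,0]]
    - [[-1.1,-2.5,0.97],[0,0,0]]
    - [[-1.1,-2.5,0.97],[0,0,0]]
    - [[-1.1,-2.5,0.97],[0,0,0]]
    - [[-1.1,-2.5,0.97],[0,0,0]]
    - [[-1.1,-2.5,0.97],[0,0,0]]
    - [[-1.1,-2.5,0.97],[0,0,0]]
    - [[0,0,0],[0,0,0]]
    - [[0,0,0],[0,0,0]]

```text
clock: 7.32
tool_pos: [605.6, 61.4, 209.2]
tool_rot: [0.005, 2.627, -0.005]
wrist_force: [0.2, 0.7, -1.1]
width: 56.0
grasp_force: 42.9
```

```bash
cat > jar.py <<'E'
from h import *
import sys
k=sys.argv[1]
def fit(P,x0):
    def f(x):
        d=np.array([x[2],x[3],1]);d/=np.linalg.norm(d);q=P-[x[0],x[1],x0[2]];return np.linalg.norm(q-np.outer(q@d,d),axis=1)-28
    s=least_squares(f,[x0[0],x0[1],0,0],loss='soft_l1',f_scale=1.5);return s.x,np.abs(f(s.x))
s=robot.state();Rc=R.from_rotvec(s["tool_rot"]).as_matrix();g=s["tool_pos"]+3*Rc[:,2]
print("g",g.round(1),"grip",s["width"],s["grasp_force"])
A=[]
for n in("scene","top"):
    p,d=robot.read_camera(n);W=cloud(n,d);r=robot.trace("tall_jar",n)
    np.savez(f"{n}{k}.npz",p=p,d=d)
    for x in r:
        P=W[x["pixels"]];P=P[np.isfinite(P[:,2])];m=np.median(P,0)
        if np.linalg.norm(m-g)<90:
            P=P[np.linalg.norm(P-g,axis=1)<100];xx,e=fit(P,g);ok=e<4
            xx,e=fit(P[ok],g);print(n,x["score"],len(P),"centre at grasp height",xx[:2].round(1),"slope",xx[2:].round(3),"z",np.percentile(P[:,2],[1,99]).round(1),"rms",np.sqrt((e**2).mean()).round(2));A.append((n,P,x["pixels"]))
            np.save(f"jar{k}_{n}.npy",P)
E
python3 jar.py 3
python3 - <<'E'
from h import *
go(uo+Ru@[-20,100,20]+[0,0,168],rot(0,30))
E
```

```text
g [607.1  61.4 206.6] grip 56.00738774783798 42.89711371064186
scene 0.8 689 centre at grasp height [606.7  61.4] slope [-0.004 -0.018] z [136.8 232.1] rms 1.34
top 0.56 255 centre at grasp height [-13024.2  94859.9] slope [  275.662 -1915.884] z [225.2 235.2] rms 1.96
t 7.5167 pos [605.7  65.3 210.8] turn [-0.001 -0.007  0.002] 0.01 shift cm [-4.45 -7.35  2.6 ] F [-0.2 -0.1 -1.3] q [-0.51 -0.07  0.29  2.06  0.21  0.65  1.23]
```

Call:
jog_arm:
  commands:
    - [[-0.9,-1.5,0.52],[0,0,0]]
    - [[-0.9,-1.5,0.52],[0,0,0]]
    - [[-0.9,-1.5,0.52],[0,0,0]]
    - [[-0.9,-1.5,0.52],[0,0,0]]
    - [[-0.9,-1.5,0.52],[0,0,0]]
    - [[0,0,0],[0,0,0]]
    - [[0,0,0],[0,0,0]]
    - [[0,0,0],[0,0,0]]
    - [[0,0,0],[0,0,0]]
    - [[0,0,0],[0,0,0]]
    - [[0,0,0],[0,0,0]]

```text
clock: 8.43
tool_pos: [658.2, -10.0, 211.5]
tool_rot: [-0.002, 2.623, -0.001]
wrist_force: [0.4, -0.1, -0.9]
width: 56.0
grasp_force: 42.9
```

```bash
python3 jar.py 4
python3 - <<'E'
from h import *
go(uo+Ru@[-20,100,20]+[0,0,168],rot(0,30))
P=np.load("jar4_scene.npy");print(P.mean(0))
E
```

```text
g [659.7 -10.  208.9] grip 56.04666910785541 42.93815944343805
scene 0.64 730 centre at grasp height [659.5  -9.6] slope [-0.002 -0.012] z [138.6 234.3] rms 1.23
top 0.54 244 centre at grasp height [   750.4 -10145.3] slope [ -1.647 206.662] z [219.4 267.7] rms 1.94
t 8.6333 pos [658.4 -10.9 211.6] turn [-0.001 -0.005  0.   ] 0.01 shift cm [0.16 0.27 0.03] F [ 0.2 -0.4 -1.2] q [-0.43  0.04  0.4   1.96 -0.    0.63  1.55]
[670.00219773 -16.44523452 206.52841798]
```

Call:
jog_arm:
  commands:
    - [[0.5,0.1,0.87],[0,0,0]]
    - [[0.5,0,0.87],[0,0,0]]
    - [[0.5,0,0.87],[0,0,0]]
    - [[0.5,0,0.87],[0,0,0]]
    - [[0.5,0,0.87],[0,0,0]]
    - [[0.5,0,0.87],[0,0,0]]
    - [[0.5,0,0.87],[0,0,0]]
    - [[0.5,0,0.87],[0,0,0]]
    - [[0.35,0,0.6],[0,0,0]]
    - [[0,0,0],[0,0,0]]
    - [[0,0,0],[0,0,0]]
    - [[0,0,0],[0,0,0]]

```text
clock: 9.63
tool_pos: [658.7, -10.4, 124.9]
tool_rot: [0.0, 2.622, -0.002]
wrist_force: [-1.1, 0.3, 0.0]
width: 56.0
grasp_force: 42.9
```

```bash
python3 jar.py 5
python3 - <<'E'
from h import *
go(uo+Ru@[-20,100,20]+[0,0,68],rot(0,30))
E
```

```text
g [660.2 -10.4 122.3] grip 55.9724826299769 42.93036114424467
scene 0.93 595 centre at grasp height [659.6 -10.4] slope [-0.007 -0.023] z [ 54.7 148.4] rms 1.38
top 0.61 216 centre at grasp height [709.1 345. ] slope [ 9.167 80.121] z [ 42.7 149.9] rms 1.89
t 9.8333 pos [658.7 -10.3 125.1] turn [-0.001 -0.004  0.   ] 0.0 shift cm [0.85 0.21 1.19] F [ 0.1  0.1 -0.6] q [-0.4   0.15  0.39  2.04 -0.1   0.44  1.62]
```

Call:
jog_arm:
  commands:
    - [[0.25,0.2,0.43],[0,0,0]]
    - [[0.25,0,0.43],[0,0,0]]
    - [[0,0,0],[0,0,0]]
    - [[0.05,0,0.087],[0,0,0]]
    - [[0.05,0,0.087],[0,0,0]]
    - [[0,0,0],[0,0,0]]
    - [[0,0,0],[0,0,0]]

```text
clock: 10.42
tool_pos: [660.2, -8.0, 115.6]
tool_rot: [0.001, 2.617, -0.0]
wrist_force: [-8.7, -0.1, 14.6]
width: 56.2
grasp_force: 44.7
```

Call:
jog_arm:
  commands:
    - [[0.05,0,0.087],[0,0,0]]
    - [[0.05,0,0.087],[0,0,0]]
    - [[0,0,0],[0,0,0]]
    - [[0,0,0],[0,0,0]]

```text
clock: 10.75
tool_pos: [661.3, -8.0, 115.7]
tool_rot: [0.001, 2.614, 0.001]
wrist_force: [-14.3, 0.6, 24.4]
width: 56.0
grasp_force: 45.7
```

Call:
jog_arm:
  commands:
    - [[-0.1,0,-0.17],[0,0,0]]
    - [[0,0,0],[0,0,0]]
    - [[0,0,0],[0,0,0]]

```text
clock: 11.0
tool_pos: [660.5, -8.0, 115.7]
tool_rot: [0.001, 2.617, -0.001]
wrist_force: [-6.4, -0.1, 13.1]
width: 56.2
grasp_force: 44.5
```

```bash
python3 jar.py 6
python3 - <<'E'
from h import *
p=np.load("scene6.npz")["p"];cv2.imwrite("pics/place.png",cv2.resize(p[150:290,200:360],None,fx=4,fy=4)[:,:,::-1])
W=cloud("scene",np.load("scene6.npz")["d"]).reshape(-1,3);l=(W-uo)@Ru
k=(abs(l[:,0]+20)<70)&(l[:,1]>30)&(l[:,1]<165)&(l[:,2]<40);rr=np.hypot(l[:,0]+20,l[:,1]-100)
for a,b in((28,36),(36,44),(50,65)):
  kk=k&(rr>a)&(rr<b);print(a,np.percentile(l[kk,2],[10,50,90]).round(1))
E
```

```text
g [662.   -8.  113.1] grip 56.209374101649374 44.51064147055149
scene 0.67 607 centre at grasp height [661.5  -8.1] slope [ 0.001 -0.025] z [ 43.9 138.8] rms 1.37
top 0.51 204 centre at grasp height [ 263.3 -623.3] slope [-100.062 -152.506] z [130.7 140.6] rms 1.9
28 [20.  22.6 32. ]
36 [18.7 20.8 23.7]
50 [18.1 20.4 22.9]
```

View pics/place.png

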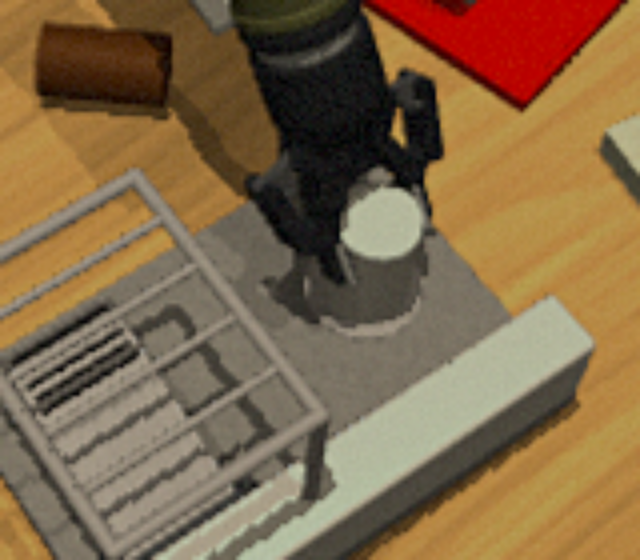

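The jar stands upright over the peg at about (370,260), with its rim on the disc. I unload the remaining force and open.

Call:
jog_arm:
  commands:
    - [[-0.1,0,-0.17],[0,0,0]]
    - [[0,0,0],[0,0,0]]
    - [[0,0,0],[0,0,0]]

```text
clock: 11.45
tool_pos: [659.3, -8.0, 115.7]
tool_rot: [0.0, 2.62, -0.001]
wrist_force: [-2.7, 0.6, 8.0]
width: 56.4
grasp_force: 44.0
```

Call:
jog_arm:
  commands:
    - [[0,0,0],[0,0,0]]
    - [[0,0,0],[0,0,0]]
    - [[0,0,0],[0,0,0]]
    - [[0,0,0],[0,0,0]]
    - [[0,0,0],[0,0,0]]
    - [[0,0,0],[0,0,0]]
    - [[0,0,0],[0,0,0]]
    - [[0,0,0],[0,0,0]]
    - [[0,0,0],[0,0,0]]
    - [[0,0,0],[0,0,0]]
    - [[0,0,0],[0,0,0]]
    - [[0,0,0],[0,0,0]]
  claw: 8.5

```text
clock: 12.45
tool_pos: [658.2, -8.3, 114.3]
tool_rot: [0.0, 2.623, -0.002]
wrist_force: [-0.7, 0.1, -0.0]
width: 84.8
grasp_force: 0.0
```

```bash
python3 jar.py 7
```

```text
g [659.6  -8.3 111.7] grip 84.82107963323057 0.0
scene 0.72 641 centre at grasp height [659.5  -6.9] slope [-0.007  0.001] z [ 44.4 138.5] rms 1.23
top 0.56 203 centre at grasp height [ 669.2 -221.2] slope [  0.711 -64.171] z [130.5 140.6] rms 2.01
```

Call:
jog_arm:
  commands:
    - [[0,0,-0.8],[0,0,0]]
    - [[0,0,-1.2],[0,0,0]]
    - [[0,0,-1.5],[0,0,0]]
    - [[0,0,-2],[0,0,0]]
    - [[0,0,-2.5],[0,0,0]]
    - [[0,0,-3],[0,0,0]]
    - [[0,0,-3],[0,0,0]]
    - [[0,0,-3],[0,0,0]]
    - [[0,0,-3],[0,0,0]]
    - [[0,0,0],[0,0,0]]
    - [[0,0,0],[0,0,0]]

```text
clock: 13.57
tool_pos: [559.3, -8.1, 291.1]
tool_rot: [0.001, 2.618, -0.0]
wrist_force: [-0.6, 0.1, 0.2]
width: 84.9
grasp_force: 0.0
```

Call:
jog_arm:
  commands:
    - [[0,0,0],[0,0,0]]
    - [[0,0,0],[0,0,0]]
    - [[0,0,0],[0,0,0]]
    - [[0,0,0],[0,0,0]]
    - [[0,0,0],[0,0,0]]
    - [[0,0,0],[0,0,0]]
    - [[0,0,0],[0,0,0]]
    - [[0,0,0],[0,0,0]]
    - [[0,0,0],[0,0,0]]
    - [[0,0,0],[0,0,0]]
  claw: 0
  force: 20

```text
clock: 14.4
tool_pos: [559.1, -8.0, 288.0]
tool_rot: [0.0, 2.623, -0.002]
wrist_force: [0.1, 0.1, -0.1]
width: 0.1
grasp_force: 0.0
```

Run:
```python
from h import *
Rt=rot(-4.4,45);T=uo+Ru@[-62,-100,88];print(T)
go(T-100*Rt[:,2],Rt,22)
p,d=robot.read_camera("scene");np.savez("scene8.npz",p=p,d=d)
W=cloud("scene",d)
for x in robot.trace("tall_jar","scene"):
    P=W[x["pixels"]];print(x["score"],np.nanmedian(P,0).round(1),np.nanpercentile(P[:,2],[2,98]))
```

```text
[ 601.51082655 -204.34869548  108.        ]
t 14.4 pos [559.1  -8.  288. ] turn [ 0.045 -0.267  0.062] 0.28 shift cm [  8.67 -19.25   4.58] F [ 0.1  0.1 -0.1] q [-0.44 -0.26  0.33  2.06  0.18  0.83  1.38]
0.93 [291.4 299.6  48. ] [16.0643764  58.26042468]
0.76 [669.2 -18.6 131.3] [ 47.77700764 137.78448013]
0.76 [404.8 -35.5  50. ] [20.16830115 58.13798967]
```

Call:
jog_arm:
  commands:
    - [[1.0,-2.4,0.6],[0,0,0]]
    - [[1.0,-2.4,0.6],[0,0,0]]
    - [[1.0,-2.4,0.6],[0,0,0]]
    - [[1.0,-2.4,0.6],[0,0,0]]
    - [[0,0,0],[0.015,-0.089,0.021]]
    - [[0,0,0],[0.015,-0.089,0.021]]
    - [[0,0,0],[0.015,-0.089,0.021]]
    - [[0,0,0],[0,0,0]]
    - [[0,0,0],[0,0,0]]

```text
clock: 15.25
tool_pos: [536.7, -102.0, 251.3]
tool_rot: [0.038, 2.499, -0.003]
wrist_force: [0.0, -0.6, 0.5]
width: -0.0
grasp_force: 0.0
```

Run:
```python
from h import *
Rt=rot(-4.4,45);T=uo+Ru@[-62,-100,88]
go(T-100*Rt[:,2],Rt,22)
```

```text
t 15.25 pos [ 536.7 -102.   251.3] turn [ 0.037 -0.144  0.032] 0.15 shift cm [ 5.01 -9.71  3.06] F [ 0.  -0.6  0.5] q [ 0.1  -0.3   0.09  2.21 -0.14  0.6   1.83]
```

Call:
jog_arm:
  commands:
    - [[1.2,-2.4,0.8],[0,0,0]]
    - [[1.2,-2.4,0.8],[0,0,0]]
    - [[1.2,-2.4,0.8],[0,0,0]]
    - [[1.2,-2.4,0.8],[0,0,0]]
    - [[0,0,0],[0.013,-0.048,0.011]]
    - [[0,0,0],[0.013,-0.048,0.011]]
    - [[0,0,0],[0.013,-0.048,0.011]]
    - [[0,0,0],[0,0,0]]
    - [[0,0,0],[0,0,0]]

```text
clock: 16.0
tool_pos: [516.4, -192.9, 196.1]
tool_rot: [0.084, 2.355, -0.032]
wrist_force: [0.0, -0.3, -0.4]
width: -0.3
grasp_force: 0.0
```

Run:
```python
from h import *
Rt=rot(-4.4,45);T=uo+Ru@[-62,-100,88]
go(T-60*Rt[:,2],Rt,22)
```

```text
t 16.0 pos [ 516.4 -192.9  196.1] turn [ 0.006 -0.     0.003] 0.01 shift cm [ 0.17 -0.49  4.09] F [ 0.  -0.3 -0.4] q [ 0.   -0.29  0.44  2.37 -0.5   0.33  2.38]
```

Call:
jog_arm:
  commands:
    - [[0.1,-0.25,1.4],[0,0,0]]
    - [[0.1,-0.25,1.4],[0,0,0]]
    - [[0,0,1.4],[0,0,0]]
    - [[0,0,1.4],[0,0,0]]
    - [[0,0,1.4],[0,0,0]]
    - [[0,0,1.4],[0,0,0]]
    - [[0,0,0],[0,0,0]]
    - [[0,0,0],[0,0,0]]
    - [[0,0,0],[0,0,0]]

```text
clock: 16.75
tool_pos: [564.8, -202.3, 148.6]
tool_rot: [0.084, 2.349, -0.033]
wrist_force: [-0.8, 0.4, 0.2]
width: 0.1
grasp_force: 0.0
```

Run:
```python
from h import *
Rt=rot(-4.4,45);T=uo+Ru@[-62,-100,88]
go(T,Rt,22)
p,d=robot.read_camera("scene");cv2.imwrite("pics/press.png",cv2.resize(p[150:330,160:360],None,fx=3,fy=3)[:,:,::-1])
```

```text
t 16.75 pos [ 564.8 -202.3  148.6] turn [0.005 0.005 0.003] 0.01 shift cm [0.27 0.08 3.27] F [-0.8  0.4  0.2] q [-0.66 -0.17  1.08  2.34 -0.77  0.19  2.68]
```

View pics/press.png

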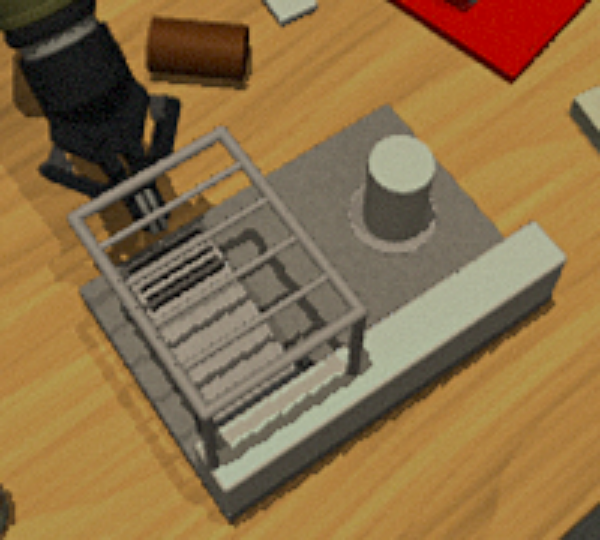

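The picture shows the closed fingers in front of the pedal, at about (150,215), just under the shelf's front bar, and the jar still on its peg. Joint 7 is almost at its limit, so I back out and take a gentler tilt.

Call:
jog_arm:
  commands:
    - [[0,0,-1.4],[0,0,0]]
    - [[0,0,-1.4],[0,0,0]]
    - [[0,0,-1.4],[0,0.04,0]]
    - [[0,0,-1.0],[0,0.04,0]]
    - [[0,0,0],[0,0.04,0]]
    - [[0,0,0],[0,0.04,0]]
    - [[0,0,0],[0,0,0]]

```text
clock: 17.38
tool_pos: [530.8, -203.1, 184.2]
tool_rot: [0.095, 2.501, -0.031]
wrist_force: [0.4, -0.9, 1.5]
width: 0.2
grasp_force: 0.0
```

Run:
```python
from h import *
for y,t in((-12,36),(-19,36),(-19,33)):
  Rt=rot(y,t);T=uo+Ru@[-68,-100,86]
  go(T-70*Rt[:,2],Rt,22)
```

```text
t 17.3833 pos [ 530.8 -203.1  184.2] turn [0.079 0.011 0.107] 0.13 shift cm [-0.54  1.27  0.86] F [ 0.4 -0.9  1.5] q [-0.06 -0.18  0.48  2.25 -0.29  0.46  2.14]
t 17.3833 pos [ 530.8 -203.1  184.2] turn [0.152 0.01  0.206] 0.26 shift cm [-0.38  2.03  0.74] F [ 0.4 -0.9  1.5] q [-0.06 -0.18  0.48  2.25 -0.29  0.46  2.14]
t 17.3833 pos [ 530.8 -203.1  184.2] turn [0.146 0.063 0.21 ] 0.26 shift cm [-0.9   2.03  0.71] F [ 0.4 -0.9  1.5] q [-0.06 -0.18  0.48  2.25 -0.29  0.46  2.14]
```

Call:
jog_arm:
  commands:
    - [[0,0,0],[0.051,0.003,0.069]]
    - [[0,0,0],[0.051,0.003,0.069]]
    - [[0,0,0],[0.051,0.003,0.069]]
    - [[-0.2,1.0,0.4],[0,0,0]]
    - [[-0.2,1.0,0.4],[0,0,0]]
    - [[0,0,0],[0,0,0]]
    - [[0,0,0],[0,0,0]]
    - [[0,0,0],[0,0,0]]

```text
clock: 18.05
tool_pos: [542.0, -184.8, 177.3]
tool_rot: [0.354, 2.494, -0.112]
wrist_force: [0.1, -0.1, 0.7]
width: -0.1
grasp_force: 0.0
```

Run:
```python
from h import *
Rt=rot(-19,36);T=uo+Ru@[-68,-100,86]
go(T,Rt,22)
```

```text
t 18.05 pos [ 542.  -184.8  177.3] turn [ 0.031 -0.002  0.039] 0.05 shift cm [-0.4  -0.06  6.91] F [ 0.1 -0.1  0.7] q [ 0.09 -0.16  0.18  2.26  0.07  0.41  1.51]
```

Call:
jog_arm:
  commands:
    - [[-0.2,0,1.2],[0,0,0]]
    - [[-0.2,0,1.2],[0,0,0]]
    - [[0,0,1.2],[0,0,0]]
    - [[0,0,1.2],[0,0,0]]
    - [[0,0,0.7],[0,0,0]]
    - [[0,0,0],[0,0,0]]
    - [[0,0,0],[0,0,0]]
    - [[0,0,0],[0,0,0]]

```text
clock: 18.72
tool_pos: [576.8, -193.7, 135.9]
tool_rot: [0.353, 2.493, -0.111]
wrist_force: [0.5, 0.4, 0.3]
width: -0.2
grasp_force: 0.0
```

Run:
```python
from h import *
Rt=rot(-17,36);T=uo+Ru@[-68,-100,86]
go(T,Rt,22)
```

```text
t 18.7167 pos [ 576.8 -193.7  135.9] turn [ 0.011 -0.001  0.012] 0.02 shift cm [ 0.07 -0.43  1.44] F [0.5 0.4 0.3] q [ 0.08 -0.01  0.21  2.22 -0.    0.3   1.58]
```

Call:
jog_arm:
  commands:
    - [[0,-0.2,0.7],[0,0,0]]
    - [[0,-0.2,0.7],[0,0,0]]
    - [[0,0,0],[0,0,0]]
    - [[0,0,0],[0,0,0]]

```text
clock: 19.05
tool_pos: [583.6, -199.6, 124.4]
tool_rot: [0.353, 2.494, -0.111]
wrist_force: [-0.6, -0.5, -0.1]
width: -0.1
grasp_force: 0.0
```

Call:
jog_arm:
  commands:
    - [[0.18,0,0.24],[0,0,0]]
    - [[0.18,0,0.24],[0,0,0]]
    - [[0.18,0,0.24],[0,0,0]]
    - [[0,0,0],[0,0,0]]
    - [[0,0,0],[0,0,0]]
    - [[0,0,0],[0,0,0]]

```text
clock: 19.55
tool_pos: [583.8, -199.5, 115.3]
tool_rot: [0.352, 2.493, -0.111]
wrist_force: [0.1, -0.2, 2.6]
width: -0.4
grasp_force: 1.0
```

Call:
jog_arm:
  commands:
    - [[0.18,0,0.24],[0,0,0]]
    - [[0.18,0,0.24],[0,0,0]]
    - [[0,0,0],[0,0,0]]
    - [[0,0,0],[0,0,0]]

```text
clock: 19.88
tool_pos: [583.5, -199.5, 108.9]
tool_rot: [0.353, 2.494, -0.111]
wrist_force: [-1.2, -0.7, 2.9]
width: 0.2
grasp_force: 1.3
```

Call:
jog_arm:
  commands:
    - [[0.18,0,0.24],[0,0,0]]
    - [[0,0,0],[0,0,0]]
    - [[0,0,0],[0,0,0]]
    - [[0,0,0],[0,0,0]]

```text
clock: 20.22
tool_pos: [583.7, -199.5, 106.3]
tool_rot: [0.352, 2.493, -0.111]
wrist_force: [-0.0, -1.0, 3.8]
width: -0.2
grasp_force: 1.5
```

Call:
jog_arm:
  commands:
    - [[0.12,0,0.16],[0,0,0]]
    - [[0,0,0],[0,0,0]]
    - [[0,0,0],[0,0,0]]
    - [[0,0,0],[0,0,0]]

```text
clock: 20.55
tool_pos: [583.5, -199.5, 104.1]
tool_rot: [0.352, 2.494, -0.111]
wrist_force: [0.1, -1.1, 3.2]
width: 0.2
grasp_force: 1.6
```

Call:
jog_arm:
  commands:
    - [[0.12,0,0.16],[0,0,0]]
    - [[0,0,0],[0,0,0]]
    - [[0,0,0],[0,0,0]]
    - [[0,0,0],[0,0,0]]

```text
clock: 20.88
tool_pos: [583.4, -199.4, 102.0]
tool_rot: [0.353, 2.494, -0.111]
wrist_force: [-0.9, -0.7, 3.1]
width: 0.2
grasp_force: 1.7
```

Call:
jog_arm:
  commands:
    - [[0.12,0,0.16],[0,0,0]]
    - [[0,0,0],[0,0,0]]
    - [[0,0,0],[0,0,0]]
    - [[0,0,0],[0,0,0]]

```text
clock: 21.22
tool_pos: [583.3, -199.4, 100.0]
tool_rot: [0.353, 2.494, -0.111]
wrist_force: [-1.8, -1.2, 2.9]
width: -0.0
grasp_force: 1.8
```

Call:
jog_arm:
  commands:
    - [[0.12,0,0.16],[0,0,0]]
    - [[0,0,0],[0,0,0]]
    - [[0,0,0],[0,0,0]]
    - [[0,0,0],[0,0,0]]

```text
clock: 21.55
tool_pos: [583.2, -199.4, 98.0]
tool_rot: [0.353, 2.494, -0.111]
wrist_force: [-1.9, -1.3, 5.4]
width: 0.3
grasp_force: 2.0
```

Call:
jog_arm:
  commands:
    - [[0.12,0,0.16],[0,0,0]]
    - [[0,0,0],[0,0,0]]
    - [[0,0,0],[0,0,0]]
    - [[0,0,0],[0,0,0]]

```text
clock: 21.88
tool_pos: [583.5, -199.4, 96.7]
tool_rot: [0.353, 2.493, -0.111]
wrist_force: [-4.8, 1.2, 9.4]
width: -0.0
grasp_force: 4.5
```

Call:
jog_arm:
  commands:
    - [[0.06,0,0.08],[0,0,0]]
    - [[0.06,0,0.08],[0,0,0]]
    - [[0,0,0],[0,0,0]]
    - [[0,0,0],[0,0,0]]

```text
clock: 22.22
tool_pos: [584.3, -199.6, 96.3]
tool_rot: [0.352, 2.49, -0.111]
wrist_force: [-11.9, 2.8, 18.0]
width: -0.2
grasp_force: 8.6
```

Call:
jog_arm:
  commands:
    - [[0,0,0],[0,0,0]]
    - [[0,0,0],[0,0,0]]
    - [[0,0,0],[0,0,0]]
    - [[0,0,0],[0,0,0]]
    - [[0,0,0],[0,0,0]]
    - [[0,0,0],[0,0,0]]
    - [[0,0,0],[0,0,0]]
    - [[0,0,0],[0,0,0]]
    - [[0,0,0],[0,0,0]]
    - [[0,0,0],[0,0,0]]
    - [[0,0,0],[0,0,0]]
    - [[0,0,0],[0,0,0]]

```text
clock: 23.22
tool_pos: [584.3, -199.6, 96.3]
tool_rot: [0.352, 2.49, -0.111]
wrist_force: [-12.0, 2.5, 18.2]
width: -0.1
grasp_force: 8.5
```

Call:
jog_arm:
  commands:
    - [[0,0,0],[0,0,0]]
    - [[0,0,0],[0,0,0]]
    - [[0,0,0],[0,0,0]]
    - [[0,0,0],[0,0,0]]
    - [[0,0,0],[0,0,0]]
    - [[0,0,0],[0,0,0]]

```text
clock: 23.72
tool_pos: [584.3, -199.6, 96.3]
tool_rot: [0.352, 2.49, -0.111]
wrist_force: [-10.7, 1.6, 18.2]
width: -0.2
grasp_force: 8.5
```

Run:
```python
from h import *
s=robot.state();print(s["wrist_force"],s["tool_pos"],s["q"].round(2))
p,d=robot.read_camera("scene");W=cloud("scene",d)
P=W[robot.trace("pedal_tread","scene")[0]["pixels"]];l=(P-uo)@Ru;l=l[(l[:,2]<95)&(l[:,2]>25)&(abs(l[:,1]+100)<36)&(l[:,0]<45)]
c=np.polyfit(l[:,0],l[:,2],1);r=l[:,2]-np.polyval(c,l[:,0]);l=l[abs(r)<5];c=np.polyfit(l[:,0],l[:,2],1);print(len(l),"slope deg",np.rad2deg(np.arctan(c[0])))
```

```text
[-10.69274794   1.60817476  18.21948478] [ 584.29819791 -199.63165747   96.26003776] [ 0.1   0.08  0.2   2.23 -0.12  0.2   1.69]
1076 slope deg -4.445892264761006
```

Call:
jog_arm:
  commands:
    - [[-0.18,0,-0.24],[0,0,0]]
    - [[-0.18,0,-0.24],[0,0,0]]
    - [[-0.18,0,-0.24],[0,0,0]]
    - [[-0.18,0,-0.24],[0,0,0]]
    - [[-0.18,0,-0.24],[0,0,0]]
    - [[-0.18,0,-0.24],[0,0,0]]
    - [[-0.18,0,-0.24],[0,0,0]]
    - [[-0.18,0,-0.24],[0,0,0]]
    - [[-0.18,0,-0.24],[0,0,0]]
    - [[0,0,0],[0,0,0]]
    - [[0,0,0],[0,0,0]]

```text
clock: 24.73
tool_pos: [583.2, -199.3, 120.6]
tool_rot: [0.352, 2.495, -0.111]
wrist_force: [0.6, 0.9, 1.7]
width: 0.3
grasp_force: 0.7
```

Call:
jog_arm:
  commands:
    - [[0,0,-0.8],[0,0,0]]
    - [[0,0,-1.2],[0,0,0]]
    - [[0,0,-1.2],[0,0,0]]
    - [[0,0,-1.2],[0,0,0]]
    - [[0,0,-1.2],[0,0,0]]
    - [[0,0,-1.2],[0,0,0]]
    - [[0,0,-0.8],[0,0,0]]
    - [[0,0,0],[0,0,0]]
    - [[0,0,0],[0,0,0]]
    - [[0,0,0],[0,0,0]]
    - [[0,0,0],[0,0,0]]

```text
clock: 25.65
tool_pos: [540.5, -187.3, 181.7]
tool_rot: [0.353, 2.496, -0.111]
wrist_force: [0.6, 0.7, 0.7]
width: 0.1
grasp_force: 0.0
```

Run:
```python
from h import *
s=robot.state();print(s["wrist_force"].round(1),s["tool_pos"].round(1),s["q"].round(2))
p,d=robot.read_camera("scene");W=cloud("scene",d);cv2.imwrite("pics/end.png",p[:,:,::-1])
P=W[robot.trace("pedal_tread","scene")[0]["pixels"]];l=(P-uo)@Ru;l=l[(l[:,2]<95)&(l[:,2]>25)&(abs(l[:,1]+100)<36)&(l[:,0]<45)]
c=np.polyfit(l[:,0],l[:,2],1);print(len(l),"slope deg",np.rad2deg(np.arctan(c[0])))
for x in robot.trace("tall_jar","scene"):
    P=W[x["pixels"]];print(x["score"],np.nanmedian(P,0).round(1),np.nanpercentile(P[:,2],[2,98]))
```

```text
[0.6 0.7 0.7] [ 540.5 -187.3  181.7] [ 0.09 -0.16  0.19  2.25  0.06  0.43  1.53]
1245 slope deg -15.023003998422311
0.88 [669.2 -18.8 131.9] [ 48.20932774 137.91806413]
0.8 [290.2 297.8  47.4] [ 2.53762718 58.07980789]
0.2 [465.2 347.5  86.6] [ 53.9626751  110.14317592]
```

View pics/end.png

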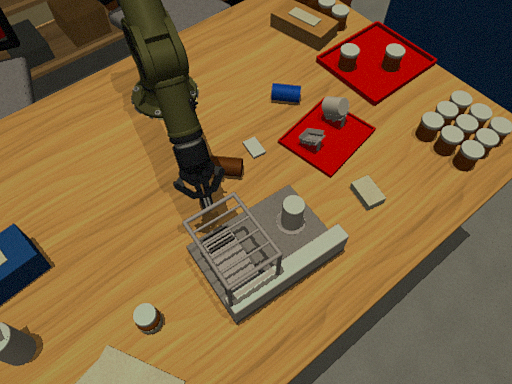

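The jar stands on the peg at (292,210), the short jar is still in the rack at (335,108), the bystanders are where they were, and the gripper is clear of the unit.

```bash
python3 -c "
from bench import robot
print(robot.finish_job())"
```

```text
the job is handed in; nothing more can be done
None
```

I handed in the job at about 26 s: the tall jar stands mouth down over the peg, the pedal was held on its stop with about 20 N for 1.5 s and has sprung back up, and the short jar and bystanders look unmoved in the last picture; no verdict was returned.

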